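# Hook the check load onto the pull gauge

### The arm

A 6-joint arm with a two-finger parallel gripper is mounted at the origin on the work surface. World frame = base frame: x ahead of the robot, y to its left, z up, the work surface at z = 0. Lengths are in mm, angles in degrees, forces in N, time in s.
With the tool pointing down it reaches from about 350 to 850 mm from the base axis. Payload 8.1 kg.
Tool frame: the origin (TCP) lies at the very end of the fingers, on their centre line; the grasp point (between the pads) lies 19 mm behind it (r.grip_depth is the distance from the TCP to the grasp point, in mm); y points along the fingers, z is the direction in which the jaws open and shut, and the axes are right-handed (so a half turn about y gives the same grasp; the last joint's range is limited). The gripper opens to 85 mm and grips with 20 to 120 N. Pads are 22 mm wide; open, the fingers measure 114 mm over their backs; the gripper's body (76 mm by 85 mm) begins 54 mm behind the grasp point. The pads swing forward as they close: fully open they stand 13 mm farther back than shut.
Start: joints at [-74.794, 7.471, 85.268, -0, 87.261, -4.893], TCP at [206.21, -563.456, 231.292] pointing down, gripper open.
Joint ranges: [-169.43, 169.43], [-51.17, 129.36], [1.28, 143.12], [-76.62, 256.62], [0, 156.53], [-152.29, 152.29]. Speed limits (degrees/s): [136.94, 136.94, 159.86, 180, 180, 180].

### API

Orientations are given as [roll, pitch, yaw] about the fixed x, y, z axes, in that order (R = Rz(yaw) Ry(pitch) Rx(roll)).
In Python, from bench import readout, eyes, r gives the robot as it stands. The module is installed in compiled form; this text tells all that it offers.
- The arm moves only by the tool move_arm, never from a script. Its argument "motion" is text: rows parted by semicolons, each of 6 numbers parted by spaces: the shift along the world's x, y, z in cm, then the turn, a rotation vector about the world's x, y, z in degrees. A call has 1 to 10 rows; each row is the pose to reach, as a shift and turn from the pose commanded when the call began; what a row does not reach only later rows make up. A row lasts 1/12 s, in which the tool goes at most 41.7 mm and 7.16 degrees, less where a joint would pass 70% of its speed; a pose out of reach is approached as far as the arm can. A call with a gripper value outside its range is refused whole. "fingers" is the finger opening in cm, from 0 to 8.54, set as the call begins (left out, the last holds). The fingers move at their own pace and stop on an object; "squeeze" is the grip in N (left out, the last holds). Time passes only in rows, so rows that repeat a pose let the fingers close. It gives the time, the measured TCP pose, the force and the opening at its end, in the units of the state.
- readout.sense(): the state, without advancing time (a new reading comes with each control period).
- eyes.snapshot(name): name is "side" or "top" or "wrist"; returns a dict with "image" (420x560x3 uint8, blue, green, red), "fx", "fy", "cx", "cy" (pixels), "dist_coeffs" ([k1, k2, p1, p2, k3] as OpenCV has them; the pictures are not rectified), "world_to_cam" (4x4, takes a point from world to camera coordinates). Camera axes: x right, y down, z forward; pixel columns grow to the right and rows downward; lengths in mm; the calibration is good to about 2 mm. A picture is of the moment at which its call begins. There is no depth.
- r.hand_in(): hands the job in, once; it reports no verdict.
The state is a dict: "time": time; "joint_pos": joint angles; "qd": joint speeds; "joint_efforts": joint torques, N m; "tool_pos": TCP position; "tcp_rot": TCP orientation; "ft_force": force on the tool from outside, world axes, zero at the start; "wrist_torque": the same for the moment, N m; "finger_gap": finger opening in mm.
Only numpy, scipy, OpenCV 4.12 (cv2) and the standard library are available. Lean on these libraries where they do the work, as an engineer would, in place of code of your own. Each camera call takes 0.05 s, during which the arm holds its last target. There are 200 camera calls.

### The job

The pull gauge is to be checked with its test load: slide the broad aluminium block with the bail (never lifting or tipping it) across the bench to the marked spot below the gauge, square to the stand, so that the bail's bar pushes through the gate of the snap hook and the gate flicks shut behind it. Do it gently, without ramming the hook, leave the little weight, the bottle and the dish where they are, and let go at the end.

Things in the scene. Friction and masses are not known exactly. Their poses are not given: they have to be found in the camera images.
- load: The test load, 0.7 to 0.95 kg, loose: a plain aluminium block 90 mm (its x) by 120 mm (its y) by 34 mm high, too broad to grasp, with an upright steel bail on top. Origin: centre of its underside; z up. It looks the same turned by half a turn.
- load_bar (a point): The middle of the bail's level top bar, on its axis, 76 mm above the block's underside; axes as the block's. The bail is a 10 mm round bar in the block's middle y-z plane: two posts at y = -30 and +30 mm and this top bar along y.
- stand: The pull-gauge stand, fixed, at a new place and turn each time. Origin: on the bench in the middle of the marked spot (four black corner marks round 97 x 129 mm), straight below where the bail's bar belongs. The load enters moving along the stand's +x; y to the left, z up. The bench under the hook is bare.
- hook_nose (a point): Top of the nose of the steel snap hook, at stand x -45, y 0, z 66 mm; axes as the stand's. The hook hangs in the stand's x-z plane, bar 10 mm thick: mouth at this x, belly z 47 to 57 mm, inside of its back at x +23 mm, top of the inside z 120 mm. The bail's bar passes over the nose; the belly goes through the bail.
- head (a point): Middle of the underside of the white gauge head that overhangs the spot (stand x -12, z 170 mm). The head spans stand x -75 to +50, y -50 to +50, z 170 to 320 mm, so a tool that pushes the load home has to lean back by some 30 to 45 degrees.
- column (a point): Top of the stand's column, 45 mm square, 412 mm high, at stand x 75, y 125 mm. Its foot, 12 mm thick, covers stand x 0 to 160, y 85 to 185 mm; a bracket joins column and head at z 220 to 280 mm.
- gate (a joint): The hook's sprung gate, a 6 mm steel rod 42 mm long that hangs from a hinge at the mouth (stand x -45, z 112 mm) down to the nose, and opens inwards only: 0 shut, about 1.1 rad fully open. The bar pushes it in with about 1 N, it opens to about 0.8 rad, and it flicks shut behind the bar when the bar is 10 to 12 mm short of the spot's middle.
- knob_weight: Bystander: small loose steel knob weight, 52 mm across, 74 mm high, 0.6 kg, with no bail. Origin: centre of its underside.
- bottle: Bystander: loose amber bottle, 60 mm across, 150 mm high, on the right of the stand. Origin: centre of its underside.
- dish: Bystander: loose white dish, 90 mm across, 16 mm high, on the robot's side. Origin: centre of its underside.
There are look-alikes about, which are no part of the job. Several things have the shape of the load; the one meant has the colours described above.

How it is judged:
By the outcome, as a careful person would: the job done as asked, in the order asked, and still so for the second after the job is handed in, with the robot touching nothing.
It also fails if it takes over 54 s, if anything falls off the work surface, if the arm or the gripper's body presses on something with over 40 N, if the wrist force passes 120 N, or if a joint passes its speed limit or range.

## Working session

There is one attempt and no reset: what is moved stays moved. The work goes in short steps, Python scripts to look and compute and a tool call to move; the robot and the scene stay as the last step left them, time stands still between calls to the robot, and variables do not carry over. Pictures are saved under pics/ and viewed, about 8 in all and at most 12, crops included, and the job is handed in when it is done.

Besides the shell and the picture viewer there is one more tool, called in YAML: its name, and indented under it one key for each argument. move_arm: Moves the arm, as the interface text tells. Its arguments: {"type":"object","properties":{"motion":{"type":"string"},"fingers":{"type":"number"},"squeeze":{"type":"number"}},"required":["motion"]}

```bash
mkdir -p pics; cat > h.py <<'E'
import numpy as np, cv2
from bench import readout, eyes, r
def snap(n,f=None):
    s=eyes.snapshot(n)
    if f: cv2.imwrite('pics/'+f,s['image'])
    return s
def K(s): return np.array([[s['fx'],0,s['cx']],[0,s['fy'],s['cy']],[0,0,1.]]),np.array(s['dist_coeffs'],float)
def toz(s,px,z):
    k,d=K(s);W=np.array(s['world_to_cam']);u=cv2.undistortPoints(np.array(px,float).reshape(-1,1,2),k,d).reshape(-1,2)
    R,t=W[:3,:3],W[:3,3];c=-R.T@t;o=[]
    z=np.broadcast_to(z,len(u))
    for (a,b),zz in zip(u,z):
        v=R.T@[a,b,1];o.append(c+v*(zz-c[2])/v[2])
    return np.array(o)
def proj(s,P):
    k,d=K(s);W=np.array(s['world_to_cam'])
    return cv2.projectPoints(np.array(P,float).reshape(-1,1,3),cv2.Rodrigues(W[:3,:3])[0],W[:3,3],k,d)[0].reshape(-1,2)
def cam(s):
    W=np.array(s['world_to_cam']);return -W[:3,:3].T@W[:3,3]
E
python3 - <<'E'
from h import *
import pickle
a={n:snap(n,n+'0.png') for n in('top','side')}
pickle.dump(a,open('a.pkl','wb'))
for n in a: print(n,cam(a[n]),a[n]['fx'])
print(readout.sense())
E
```

```text
top [ 322.04278805  -77.16495003 1350.75397764] 417.3651324432262
side [ 494.65610248  806.71823262 1028.03486891] 461.77266490005144
{'time': 0.1, 'joint_pos': array([-7.47947980e+01,  7.51129601e+00,  8.53220686e+01, -1.03616777e-04,
        8.72612585e+01, -4.89186522e+00]), 'qd': array([-0.0126485 , -0.09040721, -0.06246713, -0.06097208, -0.02054353,
       -0.03653305]), 'joint_efforts': array([ 8.42522004e-04, -5.70954537e+01, -5.01939332e+01, -9.25722048e-06,
        8.17513210e-03,  8.31296666e-05]), 'tool_pos': array([ 206.07158263, -562.98625134,  230.35326479]), 'tcp_rot': array([-9.00942873e+01,  7.96591253e-03, -1.59902934e+02]), 'ft_force': array([ 0.25747835,  0.18065391, -0.23523989]), 'wrist_torque': array([-0.04125434,  0.00039745, -0.01941924]), 'finger_gap': 85.33649360522574}
```

View pics/top0.png

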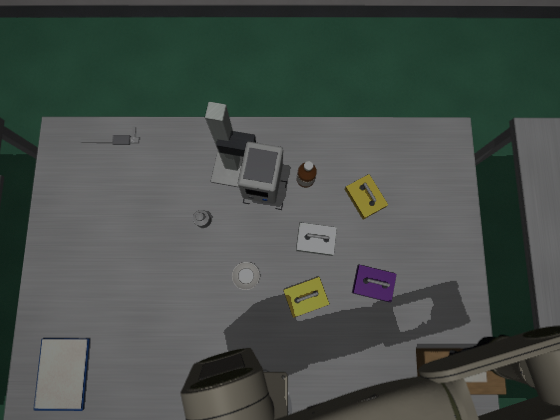

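View pics/side0.png

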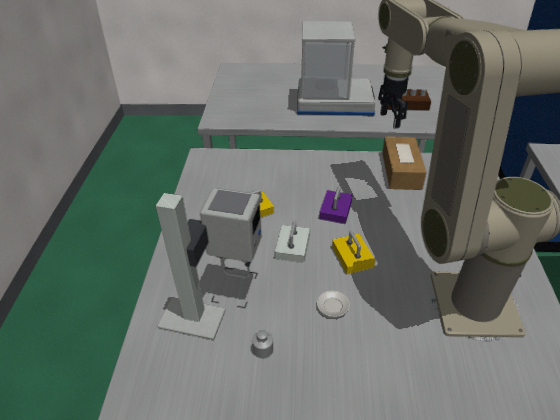

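Candidates in the top picture: grey/aluminium block (317,238), yellow (367,196), yellow (306,296), purple (375,283). The plain aluminium one at (317,238) fits. The stand head is at (262,165), the bottle at (307,175), the knob weight at (203,217) and the dish at (246,276). Next is a close crop to check the choice.

```bash
python3 - <<'E'
import cv2
t=cv2.imread('pics/top0.png')[130:265,205:345];s=cv2.imread('pics/side0.png')[175:340,150:320]
f=lambda i,h:cv2.convertScaleAbs(cv2.resize(i,None,fx=h,fy=h,interpolation=cv2.INTER_CUBIC),alpha=1.5,beta=10)
cv2.imwrite('pics/c1.png',f(t,4.4)[:594]); cv2.imwrite('pics/c2.png',f(s,3.6))
E
```

```text
(no output)
```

View pics/c1.png

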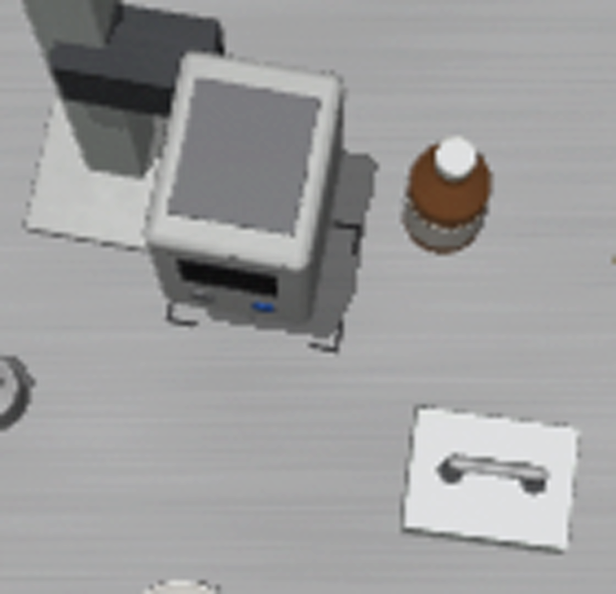

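View pics/c2.png

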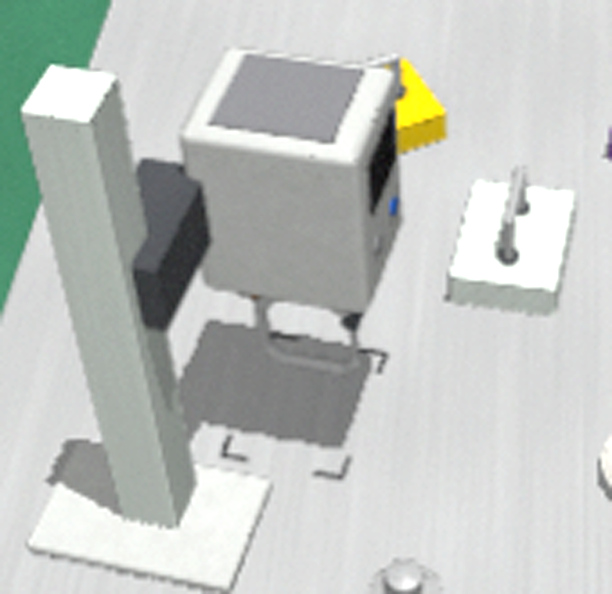

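The crops confirm the choice: plain grey-white block with a bail. In the top crop its top corners are (418,406), (579,430), (564,545) and (403,528). Marks are at (168,322), (338,350) and (357,226) in the top crop, and at (347,475), (385,355) and (228,458) in the side crop.

```bash
python3 - <<'E'
from h import *
import pickle
from scipy.optimize import least_squares as LS
a=pickle.load(open('a.pkl','rb'));T,S=a['top'],a['side']
ft=lambda P:(np.array(P,float)+.5)/4.4+[205,130]-.5
fs=lambda P:(np.array(P,float)+.5)/3.6+[150,175]-.5
def pose(L,p): # local->world
    x,y,t=p;c,s=np.cos(t),np.sin(t);L=np.array(L,float)
    return np.c_[x+c*L[:,0]-s*L[:,1],y+s*L[:,0]+c*L[:,1],L[:,2]]
def fit(lt,pt,ls,ps,p0):
    f=lambda p:np.r_[(proj(T,pose(lt,p))-ft(pt)).ravel(),(proj(S,pose(ls,p))-fs(ps)).ravel()]
    q=LS(f,p0,loss='soft_l1');print(q.x[:2],np.degrees(q.x[2]));print(np.round(f(q.x).reshape(-1,2),1).tolist());return q.x
mt=[(168,322),(338,350),(357,226)];ms=[(347,475),(385,355),(228,458)]
print(toz(T,ft(mt),0).round(),toz(S,fs(ms),0).round())
lt=[(418,406),(579,430),(564,548),(403,530)];ls=[(484,180),(577,192),(556,310),(447,300)]
print(toz(T,ft(lt),34).round())
A,B=48.5,64.5
m=lambda i,j:(i*A,j*B,0)
st=fit([m(-1,1),m(-1,-1),m(1,-1)],mt,[m(-1,1),m(-1,-1),m(1,1)],ms,[600,-100,-.1])
b=lambda i,j,z=34:(i*45,j*60,z)
# side crop: bar top right=y-; far-left corner
ld=fit([b(1,1),b(1,-1),b(-1,-1),b(-1,1)],lt,[b(1,-1),b(-1,-1),b(-1,1,0),b(1,1,0)],ls,[450,-200,-.1])
c,s=np.cos(st[2]),np.sin(st[2]);d=ld[:2]-st[:2]
print('load in stand',c*d[0]+s*d[1],-s*d[0]+c*d[1],np.degrees(ld[2]-st[2]))
print('nose px',proj(S,pose([(-45,0,66)],st)),'column top',proj(S,pose([(75,125,412)],st)),proj(T,pose([(75,125,412)],st)))
for n,px,z in(('dish',(246,276),16),('bottle top',(309,166),150),('knob',(201,214),74),('yel',(306,296),34)):
    w=toz(T,[px],z)[0];d=w[:2]-st[:2];print(n,w.round(),'stand',round(c*d[0]+s*d[1]),round(-s*d[0]+c*d[1]))
np.save('st.npy',st);np.save('ld.npy',ld)
E
```

```text
[[ 638.   39.    0.]
 [ 617.  -90.    0.]
 [ 714. -104.    0.]] [[636.  35.   0.]
 [617. -87.   0.]
 [730.  24.   0.]]
[[ 568. -148.   34.]
 [ 550. -265.   34.]
 [ 464. -252.   34.]
 [ 477. -136.   34.]]
[674.5202282  -33.15876257] -5048.385634199084
[[0.3, 0.6], [0.0, -0.1], [-0.1, 0.2], [-0.1, 0.8], [0.2, -0.6], [-0.7, -0.0]]
[ 514.72680017 -200.84249002] -8.26736821864699
[[0.0, -0.1], [0.6, -0.1], [0.6, 0.9], [-0.5, -0.6], [-2.0, -0.6], [0.3, -0.3], [-0.1, 2.0], [0.8, 0.7]]
load in stand -133.63091162516275 -189.19448076704023 5040.118265980437
nose px [[249.09608782 273.93354114]] column top [[170.56519521 200.97959591]] [[213.30463589 112.17471721]]
dish [396.  22.  16.] stand -283 14
bottle top [ 717. -171.  150.] stand 62 -130
knob [584. 162.  74.] stand -118 180
yel [ 335. -166.   34.] stand -317 -181
```

```bash
cat >> h.py <<'E'
st=np.load('st.npy') if __import__('os').path.exists('st.npy') else None
def s2w(X,Y):
    c,s=np.cos(st[2]),np.sin(st[2]);return np.array([st[0]+c*X-s*Y,st[1]+s*X+c*Y])
def w2s(w):
    c,s=np.cos(st[2]),np.sin(st[2]);d=np.array(w[:2])-st[:2];return np.array([c*d[0]+s*d[1],-s*d[0]+c*d[1]])
E
python3 - <<'E'
from h import *
import pickle
T=pickle.load(open('a.pkl','rb'))['top']
for n,px in(('purple',(375,283)),('purple corners',(360,265)),('',(353,291)),('yel2',(367,196)),('',(346,193)),('',(360,217)),('',(387,206))):
    print(n,w2s(toz(T,[px],34)[0]).round())
print(s2w(-134,-300),np.degrees(st[2])%360)
E
```

```text
purple [-245. -388.]
purple corners [-197. -336.]
 [-280. -323.]
yel2 [  28. -334.]
 [  28. -265.]
 [ -44. -319.]
 [   5. -401.]
[ 498.20233671 -310.40955362] 351.61436580091595
```

move_arm:
  motion: "29 26.7 -8 0 0 61.7;29 26.7 -8 0 0 61.7;29 26.7 -8 0 0 61.7;29 26.7 -8 0 0 61.7;29 26.7 -8 0 0 61.7;29 26.7 -8 0 0 61.7;29 26.7 -8 0 0 61.7;29 26.7 -8 0 0 61.7;29 26.7 -8 0 0 61.7;29 26.7 -8 0 0 61.7"
  fingers: 6.0

```text
time: 0.93
tool_pos: [497.9, -293.1, 149.9]
tcp_rot: [-90.0, 0.1, -97.8]
ft_force: [0.6, -1.2, 0.6]
finger_gap: 60.3
```

move_arm:
  motion: "0 0 0 0 0 0;0 0 0 0 0 0;0 0 0 0 0 0;0 0 0 0 0 0"

```text
time: 1.27
tool_pos: [495.6, -297.3, 151.4]
tcp_rot: [-90.0, -0.0, -98.3]
ft_force: [-0.4, -0.7, 0.8]
finger_gap: 60.0
```

move_arm:
  motion: "0 0 -4 0 0 0;0 0 -8 0 0 0;0 0 -11 0 0 0;0 0 -13 0 0 0;0 0 -13.9 0 0 0;0 0 -13.9 0 0 0;0 0 -13.9 0 0 0"

```text
time: 1.85
tool_pos: [496.2, -297.4, 13.2]
tcp_rot: [-90.0, -0.0, -98.3]
ft_force: [0.6, 0.3, 0.9]
finger_gap: 59.8
```

```bash
python3 - <<'E'
from h import *
t=snap('top','top1.png')['image'];w=snap('wrist','w1.png')['image']
c=cv2.resize(t[190:290,260:400],None,fx=4,fy=4,interpolation=cv2.INTER_CUBIC)
w=cv2.resize(w,(400*560//420//2*1,200))
o=np.zeros((600,560,3),np.uint8);o[:400]=c;o[400:,:w.shape[1]]=w
cv2.imwrite('pics/c3.png',cv2.convertScaleAbs(o,alpha=1.5))
s=readout.sense();print(s['tool_pos'],w2s(s['tool_pos']))
E
```

```text
[ 497.55685034 -297.96189567   14.72768704] [-136.45388942 -287.77955534]
```

View pics/c3.png

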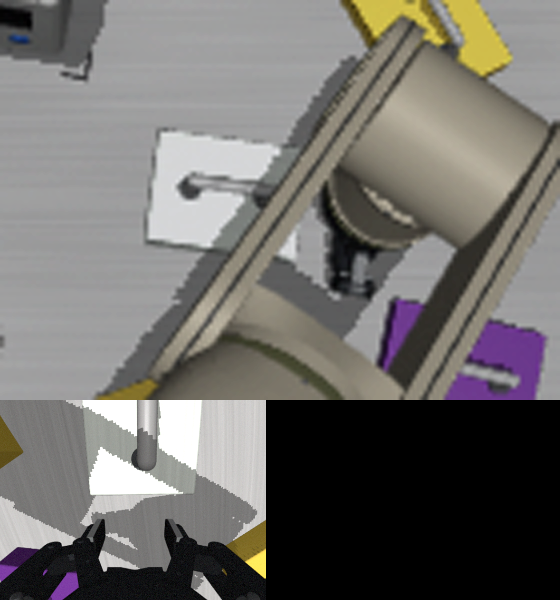

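```bash
python3 - <<'E'
from h import *
w=snap('wrist')
print(cam(w))
for z in(34,0):
    P=toz(w,[(190,198),(410,195)],z);print(z,P.round(1),np.linalg.norm(P[0]-P[1]).round(1),w2s(P.mean(0)))
print(proj(w,[[*s2w(x,-189.2-60),34] for x in(-178.6,-88.6)]))
print(proj(w,[[*s2w(-136.5,-287.8),13]]))
cv2.imwrite('pics/c4.png',cv2.convertScaleAbs(cv2.resize(w['image'][:300,100:480],None,fx=2,fy=2),alpha=1.3))
E
```

```text
[ 507.61879296 -227.2828079   157.89104562]
34 [[ 465.8 -254.9   34. ]
 [ 554.5 -266.6   34. ]] 89.4 [-129.40801167 -249.12096549]
0 [[ 454.4 -262.5    0. ]
 [ 567.3 -277.4    0. ]] 113.9 [-127.37747173 -258.1038291 ]
[[178.8866862  196.59218999]
 [400.42384845 196.76188455]]
[[282.58587635 260.28181072]]
```

View pics/c4.png

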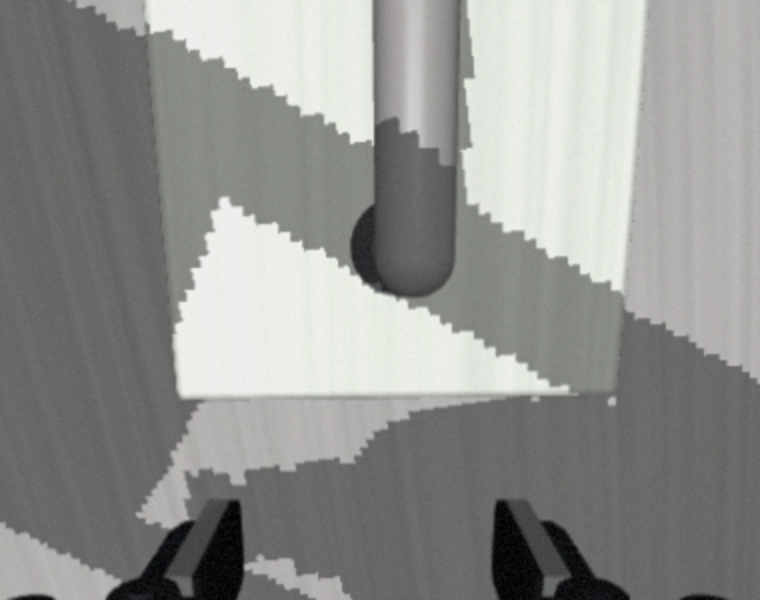

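move_arm:
  motion: "0.5 -0.1 0.3 5.9 -0.9 0;0.5 -0.1 0.3 11.9 -1.8 0;0.5 -0.1 0 17.8 -2.6 0;0.5 -0.1 0 23.8 -3.5 0;0.5 -0.1 -0.3 29.7 -4.4 0;0.5 -0.1 -0.3 29.7 -4.4 0;0.5 -0.1 -0.3 29.7 -4.4 0;0.5 -0.1 -0.3 29.7 -4.4 0"

```text
time: 2.67
tool_pos: [501.8, -298.1, 10.2]
tcp_rot: [-89.8, 29.8, -98.1]
ft_force: [-0.2, 0.4, 1.2]
finger_gap: 59.9
```

move_arm:
  motion: "0.07 0.5 0 0 0 0;0.15 1.0 0 0 0 0;0.22 1.5 0 0 0 0;0.29 2.0 0 0 0 0;0.36 2.5 0 0 0 0;0.44 3.0 0 0 0 0;0.51 3.5 0 0 0 0;0.59 4.0 0 0 0 0;0.66 4.5 0 0 0 0;0.73 5.0 0 0 0 0"

```text
time: 3.5
tool_pos: [508.8, -247.7, 9.5]
tcp_rot: [-89.8, 30.0, -98.2]
ft_force: [-0.8, -5.2, 2.3]
finger_gap: 60.2
```

```bash
python3 - <<'E'
from h import *
s=readout.sense();print(s['time'],s['tool_pos'],w2s(s['tool_pos']),s['tcp_rot'],s['ft_force'],s['joint_pos'].round())
w=snap('wrist');t=snap('top')['image']
o=np.zeros((400,540,3),np.uint8)
c=cv2.resize(t[150:290,240:400],None,fx=2.5,fy=2.5)
o=np.hstack([c[:350],cv2.resize(w['image'],(400,300))[:,:].copy() if 0 else cv2.copyMakeBorder(cv2.resize(w['image'],(400,300)),0,50,0,0,0)])
cv2.imwrite('pics/c5.png',cv2.convertScaleAbs(o,alpha=1.4))
E
```

```text
3.5 [ 508.78380359 -247.69717172    9.51729413] [-132.67731949 -236.41493256] [-89.82133296  29.97193388 -98.17631746] [-0.75557564 -5.2472475   2.26505232] [-46.  30.  88.  24.  82. -45.]
```

View pics/c5.png

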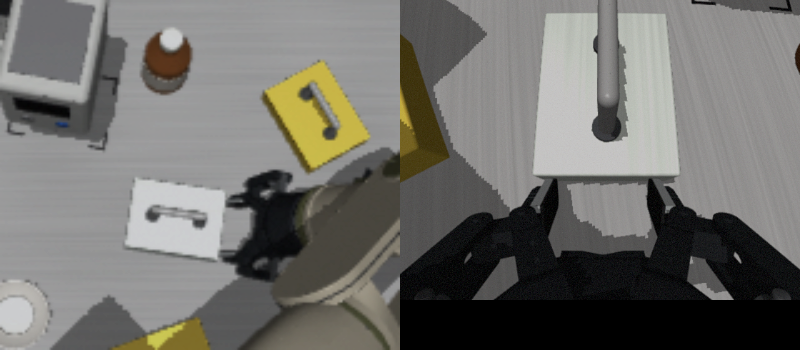

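```bash
python3 - <<'E'
from h import *
w=snap('wrist');s=readout.sense()
P=toz(w,[(186,245),(392,245),(203,18),(373,18)],34)
for p in P: print(w2s(p).round(1))
print(w2s(s['tool_pos']))
T=snap('top')  # top crop corners
P=toz(T,np.array([(134,178),(223,192),(213,259),(126,248)])/2.5+[240,150],34)
for p in P: print('top',w2s(p).round(1))
M=toz(w,np.array([(697-400,2),(790-400,9)])*1.4,0);print('marks',[w2s(m).round(1) for m in M])
E
```

```text
[-174.  -229.8]
[ -85.9 -229.6]
[-175.  -110.9]
[ -85.4 -110.3]
[-133.00113331 -235.50916515]
top [ -89.6 -109.7]
top [ -90.6 -224.9]
top [-177.7 -223.1]
top [-180.4 -112.5]
marks [array([-42.9, -62.3]), array([ 51.2, -64.5])]
```

move_arm:
  motion: "0.09 0.59 0 0 0 0;0.17 1.19 0 0 0 0;0.26 1.78 0 0 0 0;0.35 2.37 0 0 0 0;0.44 2.97 0 0 0 0;0.52 3.56 0 0 0 0;0.61 4.16 0 0 0 0;0.7 4.75 0 0 0 0;0.79 5.34 0 0 0 0;0.87 5.94 0 0 0 0"

```text
time: 4.53
tool_pos: [517.2, -187.3, 9.2]
tcp_rot: [-89.9, 30.0, -98.2]
ft_force: [-0.3, -3.2, -1.4]
finger_gap: 60.1
```

move_arm:
  motion: "0.09 0.59 0 0 0 0;0.17 1.19 0 0 0 0;0.26 1.78 0 0 0 0;0.35 2.37 0 0 0 0;0.44 2.97 0 0 0 0;0.52 3.56 0 0 0 0;0.61 4.16 0 0 0 0;0.7 4.75 0 0 0 0;0.79 5.34 0 0 0 0;0.87 5.94 0 0 0 0"

```text
time: 5.37
tool_pos: [526.0, -128.0, 9.3]
tcp_rot: [-89.9, 30.0, -98.2]
ft_force: [-0.2, -3.2, -1.8]
finger_gap: 59.9
```

move_arm:
  motion: "0.07 0.5 0 0 0 0;0.15 1.0 0 0 0 0;0.22 1.5 0 0 0 0;0.29 2 0 0 0 0;0.36 2.45 0 0 0 0;0.42 2.85 0 0 0 0;0.47 3.2 0 0 0 0;0.52 3.5 0 0 0 0;0.55 3.75 0 0 0 0;0.58 3.95 0 0 0 0"

```text
time: 6.2
tool_pos: [531.7, -89.0, 9.3]
tcp_rot: [-89.9, 30.0, -98.2]
ft_force: [-1.4, -2.2, -2.2]
finger_gap: 60.1
```

```bash
python3 - <<'E'
from h import *
s=readout.sense();print(s['time'],w2s(s['tool_pos']),s['tcp_rot'],s['ft_force'])
w=snap('wrist','w6.png');t=snap('top','top6.png')['image'];d=snap('side','side6.png')
c=cv2.resize(t[130:270,200:340],(350,350))
o=np.hstack([c,cv2.copyMakeBorder(cv2.resize(w['image'],(448,336)),0,14,0,0,0)])
cv2.imwrite('pics/c6.png',cv2.convertScaleAbs(o,alpha=1.4))
E
```

```text
6.2 [-133.13074323  -76.01950763] [-89.87009879  30.02239254 -98.16706145] [-1.38811909 -2.21053623 -2.23524473]
```

View pics/c6.png

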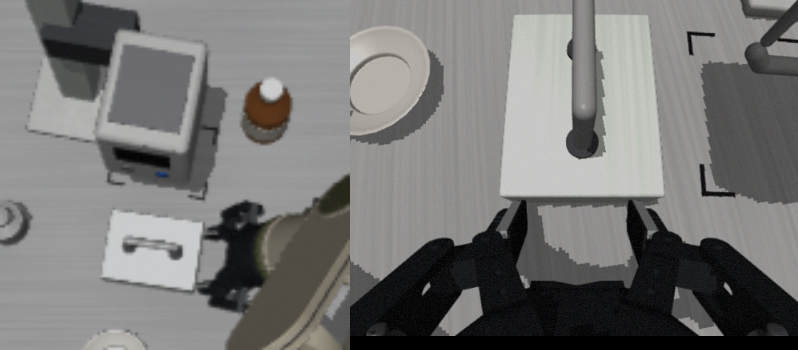

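The block is square and touched by both fingers. In the wrist picture, the entry-side marks are at (689,34) and (703,194), and the block corners are at (500,196), (664,197), (513,15) and (649,15).

```bash
python3 - <<'E'
from h import *
w=snap('wrist')
f=lambda P:(np.array(P,float)-[350,0])*1.25
P=toz(w,f([(500,196),(664,197),(513,15),(649,15)]),34);B=[w2s(p) for p in P]
M=[w2s(m) for m in toz(w,f([(689,34),(703,194)]),0)]
print(np.round(B,1),np.mean(B,0),np.round(M,1),np.mean(M,0)+[48.5,0])
print('block yaw',np.degrees(np.arctan2(-(B[2]-B[0])[0],(B[2]-B[0])[1])),np.degrees(np.arctan2((B[1]-B[0])[1],(B[1]-B[0])[0])),'mark yaw',np.degrees(np.arctan2(-(M[0]-M[1])[0],(M[0]-M[1])[1])))
E
```

```text
[[-173.7  -70.1]
 [ -86.   -70.4]
 [-174.9   48.4]
 [ -85.3   49. ]] [-130.00420372  -10.80336986] [[-42.   64.7]
 [-47.2 -64.7]] [ 3.88458932 -0.01355692]
block yaw 0.5715761071210287 -0.22194098900558107 mark yaw -2.281634641856719
```

move_arm:
  motion: "0.04 0.3 0 0 0 0;0.08 0.55 0 0 0 0;0.11 0.75 0 0 0 0;0.14 0.93 0 0 0 0;0.16 1.06 0 0 0 0;0.16 1.06 0 0 0 0;0.16 1.06 0 0 0 0"

```text
time: 6.98
tool_pos: [533.5, -78.4, 9.5]
tcp_rot: [-89.8, 30.0, -98.2]
ft_force: [0.5, -3.1, 0.3]
finger_gap: 60.1
```

```bash
python3 - <<'E'
from h import *
w=snap('wrist','w7.png');g=cv2.cvtColor(w['image'],cv2.COLOR_BGR2GRAY)
m=(g<40).astype(np.uint8);m[:, :400]=0;m[260:]=0
n,l,st_,c=cv2.connectedComponentsWithStats(m)
for i in range(1,n):
    if st_[i][4]>15:
        ys,xs=np.where(l==i);P=np.array([w2s(p) for p in toz(w,np.c_[xs,ys],0)])
        print(st_[i],P.min(0).round(1),P.max(0).round(1))
        L=P[P[:,0]<P[:,0].min()+4]
        if len(L)>8: print('  front leg mean',L.mean(0),'slope',np.degrees(np.polyfit(L[:,1],L[:,0],1)[0]))
s=readout.sense();print(s['time'],w2s(s['tool_pos']),s['ft_force'])
E
```

```text
[518  33  42  50 793] [17.3 47.6] [56.4 88.4]
  front leg mean [19.6542899 51.8795818] slope 6.589630884528374
[423  54  35  30 251] [-44.5  44.6] [-21.1  66.3]
  front leg mean [-42.76368937  55.36787115] slope 2.131471207449202
[498  81  31  33 289] [ 1.4 25.1] [19.  47.7]
  front leg mean [ 3.74234182 37.45939971] slope -2.643838122331775
[539 112  21   5  40] [26.3 24.1] [39.6 26.5]
  front leg mean [28.41693325 25.37986439] slope -57.25046756315693
[439 225   8  35 176] [-47.9 -63.1] [-44.9 -44.6]
  front leg mean [-46.42042982 -53.95809627] slope 1.5210625220650633
7.0333 [-132.87878394  -65.34947604] [ 1.47431487 -2.60132927  1.4905509 ]
```

move_arm:
  motion: "0.03 0.2 0 0 0 0;0.05 0.35 0 0 0 0;0.05 0.35 0 0 0 0;-0.3 -2 0 0 0 0;-0.7 -5 1 0 0 0;-2.5 -5 4 0 0 0;-5 -5 8 0 0 0;-8 -5 12 0 0 0;-10 -5 15 0 0 0;-10 -5 15 0 0 0"

```text
time: 7.87
tool_pos: [432.7, -129.3, 164.3]
tcp_rot: [-89.6, 29.9, -98.0]
ft_force: [-0.7, -0.3, 1.1]
finger_gap: 60.0
```

```bash
python3 - <<'E'
from h import *
from scipy.spatial.transform import Rotation as R
c=s2w(3,-.3);np.save('st.npy',[*c,st[2]-np.radians(1.6)]);print(c,np.degrees(st[2])%360-1.6)
s=readout.sense();print(s['time'],s['tool_pos'],s['tcp_rot'])
h=np.radians((np.degrees(st[2])-1.6)%360);a=np.radians(38)
y=np.array([np.sin(a)*np.cos(h),np.sin(a)*np.sin(h),-np.cos(a)]);z=np.array([-np.sin(h),np.cos(h),0]);x=np.cross(y,z)
R1=R.from_matrix(np.c_[x,y,z]);R0=R.from_euler('xyz',s['tcp_rot'],degrees=True)
print((R1*R0.inv()).as_rotvec(degrees=True),R1.as_euler('xyz',degrees=True),'jaw',R0.as_matrix()[:,2])
import h as H
H.st=np.load('st.npy')
print('target',s2w(-225,0),s2w(-225,0)-s['tool_pos'][:2])
E
```

```text
[677.4444045 -33.8930602] 350.0143658009159
7.8667 [ 432.69716358 -129.28555775  164.26236196] [-89.59678389  29.91347572 -98.01542575]
[-60.37872516 -43.28980723  76.63355332] [-90.        -38.         -9.9856342] jaw [ 0.98971668 -0.14291145  0.00609987]
target [455.85287078   5.12222124] [ 23.1557072 134.407779 ]
```

move_arm:
  motion: "0.2 1.3 0 -4 -2.9 5.1;0.4 2.6 0 -8 -5.8 10.2;0.5 4 0 -12 -8.6 15.3;0.7 5 0 -16 -11.5 20.4;0.8 6 0 -20 -14.4 25.5;1 7 0 -24 -17.3 30.6;1.1 7.5 0 -28 -20.2 35.7;1.2 7.5 0 -30.2 -21.6 38.3;1.2 7.5 0 -30.2 -21.6 38.3"
  fingers: 8.0

```text
time: 8.62
tool_pos: [444.5, -51.6, 158.7]
tcp_rot: [-75.9, -3.9, -54.9]
ft_force: [-0.2, 0.1, 0.0]
finger_gap: 80.2
```

move_arm:
  motion: "0.2 1 0 -4 -2.9 5.1;0.4 2 0 -8 -5.8 10.2;0.5 3 0 -12 -8.6 15.3;0.7 4 0 -16 -11.5 20.4;0.8 5 0 -20 -14.4 25.5;1 5.5 0 -24 -17.3 30.6;1.1 5.9 0 -28 -20.2 35.7;1.1 5.9 0 -30.2 -21.7 38.3;1.1 5.9 0 -30.2 -21.7 38.3;1.1 5.9 0 -30.2 -21.7 38.3"

```text
time: 9.45
tool_pos: [476.1, 9.5, 175.3]
tcp_rot: [-90.4, -36.3, -10.4]
ft_force: [0.3, -0.0, -0.3]
finger_gap: 79.6
```

```bash
python3 - <<'E'
from h import *
s=readout.sense();print(s['time'],s['tool_pos'],w2s(s['tool_pos']),s['tcp_rot'],s['joint_pos'].round())
w=snap('wrist','w8.png');snap('top','top8.png');snap('side','side8.png')
cv2.imwrite('pics/c8.png',cv2.convertScaleAbs(cv2.resize(w['image'],(784,588),interpolation=cv2.INTER_CUBIC),alpha=1.3))
E
```

```text
9.45 [476.12513028   9.53544229 175.29601796] [-205.80009772    7.86160147] [-90.35890567 -36.33103763 -10.43344333] [ -0. -51. 143.  -8.  52. -77.]
```

View pics/c8.png

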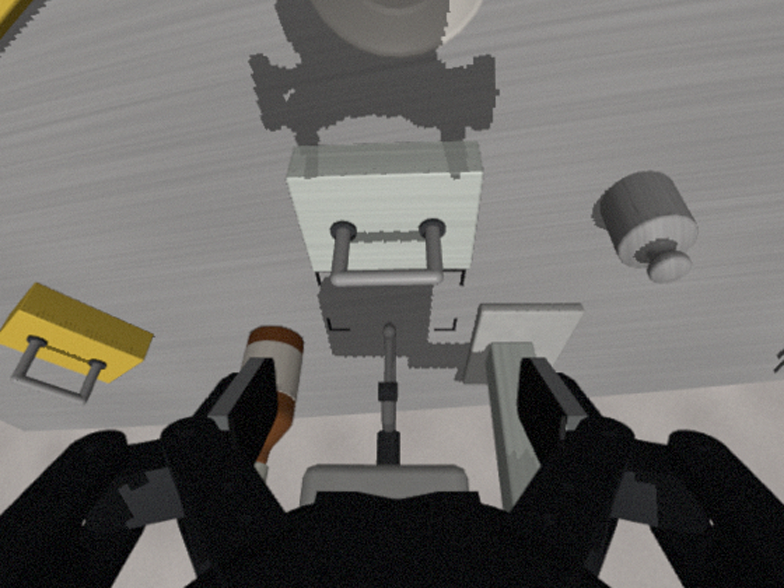

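The view is upside down. The load sits centred before the marks: its near top edge runs (287,178)–(482,176), the far marks are at (329,329) and (456,329), and the near marks at (317,272) and (466,270). Joints 2 and 3 are at their range ends, so I go lower and forward before going on. First, the relative pose.

```bash
python3 - <<'E'
from h import *
w=snap('wrist');f=lambda P:np.array(P,float)/1.4
M=[w2s(p) for p in toz(w,f([(317,272),(466,270),(329,329),(456,329)]),0)]
B=[w2s(p) for p in toz(w,f([(287,178),(482,176),(311,269),(472,268)]),34)]
print('M',np.round(M,1).tolist(),'B',np.round(B,1).tolist())
ang=lambda P,Q:np.degrees(np.arctan2(-(Q-P)[0],(Q-P)[1]))
print(ang(M[0],M[1]),ang(M[2],M[3]),'block',ang(B[0],B[1]),ang(B[2],B[3]),np.mean(M,0),np.mean(B,0))
g=cv2.cvtColor(w['image'],cv2.COLOR_BGR2GRAY)
m=(g<45).astype(np.uint8);m[:185]=0;m[242:]=0;m[:,:215]=0;m[:,340:]=0
n,l,q,c=cv2.connectedComponentsWithStats(m)
for i in range(1,n):
    if q[i][4]>6:
        ys,xs=np.where(l==i);P=np.array([w2s(p) for p in toz(w,np.c_[xs,ys],0)]);print(q[i]*1.0,P.min(0).round(1),P.max(0).round(1))
E
```

```text
M [[-43.5, -66.5], [-45.6, 64.9], [51.5, -68.6], [51.8, 65.3]] B [[-175.1, -60.6], [-175.6, 57.3], [-88.6, -60.2], [-89.2, 61.6]]
0.9100150085519761 -0.14859643057725472 block 0.23864218044640648 0.25091595346129864 [ 3.53035968 -1.2351658 ] [-132.11971042   -0.4486546 ]
[329. 193.   4.  10.  21.] [-45.4  61.5] [-27.3  64.4]
[226. 194.   5.  10.  19.] [-44.1 -67.3] [-25.9 -64.7]
[234. 227.  17.  10.  50.] [ 30.  -68.6] [ 54.3 -46.4]
[324. 228.   3.   7.  10.] [33. 62.] [49.  63.9]
[276. 230.   6.   4.   9.] [38.  -7.8] [46.  -0.4]
```

move_arm:
  motion: "-0.1 -0.4 -3 0 0 0.6;-0.1 -0.8 -6 0 0 1.2;-0.1 -0.8 -9 0 0 1.2;-0.1 -0.8 -12 0 0 1.2;-0.1 -0.8 -14 0 0 1.2;-0.1 -0.8 -14 0 0 1.2;-0.1 -0.8 -14 0 0 1.2;-0.1 -0.8 -14 0 0 1.2"

```text
time: 10.32
tool_pos: [509.6, 6.2, 38.8]
tcp_rot: [-91.1, -35.0, -9.1]
ft_force: [-0.0, 0.7, 0.9]
finger_gap: 79.9
```

```bash
python3 - <<'E'
from h import *
s=readout.sense();print(s['time'],s['tool_pos'],w2s(s['tool_pos']),s['tcp_rot'],s['joint_pos'].round(1),s['ft_force'])
E
```

```text
10.3167 [509.62991404   6.15801689  38.83446461] [-172.2172194    10.34511122] [-91.07016963 -34.95257429  -9.09649696] [ -1.  -24.9 143.  -12.2  27.9 -72.5] [-0.0454097   0.6628154   0.85123148]
```

move_arm:
  motion: "0 0 2 1.1 6.6 0;0 0 4 2.2 13.1 0;-1 0.1 4 3.2 19.7 0;-2 0.2 4 3.2 19.7 0;-2 0.2 4 3.2 19.7 0;-2 0.2 4 3.2 19.7 0"

```text
time: 10.82
tool_pos: [490.0, 8.5, 79.5]
tcp_rot: [-91.0, -15.2, -9.1]
ft_force: [-0.6, 0.1, -0.1]
finger_gap: 80.0
```

```bash
python3 - <<'E'
from h import *
s=readout.sense();print(s['time'],s['tool_pos'],w2s(s['tool_pos']),s['tcp_rot'],s['joint_pos'].round(1),s['ft_force'])
E
```

```text
10.8167 [490.01910653   8.4545034   79.54227603] [-191.92916154    9.20627029] [-90.9831346  -15.1750181   -9.07819395] [ -3.1 -17.  126.2  -3.1  55.9 -82.5] [-0.58295044  0.09107692 -0.13977998]
```

move_arm:
  motion: "-1 -0.3 0 1 -0.15 0.26;-1.94 -0.64 0 1 -0.15 0.26;-1.94 -0.64 -2 1 -0.15 0.26;-1.94 -0.64 -4 1 -0.15 0.26;-1.94 -0.64 -6 1 -0.15 0.26;-1.94 -0.64 -7 1 -0.15 0.26;-1.94 -0.64 -7.5 1 -0.15 0.26;-1.94 -0.64 -7.5 1 -0.15 0.26;-1.94 -0.64 -7.5 1 -0.15 0.26"

```text
time: 11.57
tool_pos: [470.3, 2.1, 3.8]
tcp_rot: [-90.0, -15.1, -9.1]
ft_force: [0.7, 0.6, 0.4]
finger_gap: 80.3
```

```bash
python3 - <<'E'
from h import *
s=readout.sense();print(s['time'],s['tool_pos'],w2s(s['tool_pos']),s['tcp_rot'],s['joint_pos'].round(1),s['ft_force'])
w=snap('wrist','w9.png');t=snap('top','top9.png');d=snap('side','side9.png')
o=np.hstack([cv2.resize(w['image'],(400,300)),cv2.resize(d['image'][180:330,180:380],(400,300))])
cv2.imwrite('pics/c9.png',cv2.convertScaleAbs(o,alpha=1.3))
E
```

```text
11.5667 [470.34894069   2.13305001   3.77905724] [-210.20520124   -0.4302524 ] [-89.96413723 -15.06942053  -9.06618996] [ -5.2 -12.6 131.6  -1.3  46.  -85.4] [0.69179492 0.61821564 0.36322939]
```

View pics/c9.png

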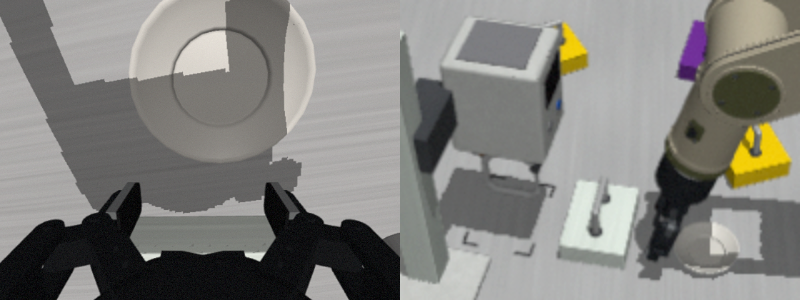

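move_arm:
  motion: "0.69 -0.12 0 0 0 -0.4;1.38 -0.24 0 0 0 -0.4;1.97 -0.35 0 0 0 -0.4;2.36 -0.42 0 0 0 -0.4;2.66 -0.47 0 0 0 -0.4;2.96 -0.52 0 0 0 -0.4;3.35 -0.59 0 0 0 -0.4;3.74 -0.66 0 0 0 -0.4;4.24 -0.75 0 0 0 -0.4;4.73 -0.83 0 0 0 -0.4"

```text
time: 12.55
tool_pos: [516.4, -6.1, 2.1]
tcp_rot: [-90.0, -14.8, -9.5]
ft_force: [-6.6, 0.4, 4.1]
finger_gap: 79.6
```

move_arm:
  motion: "0.39 -0.07 0 0 0 0;0.79 -0.14 0 0 0 0;1.18 -0.21 0 0 0 0;1.58 -0.28 0 0 0 0;1.97 -0.35 0 0 0 0;2.17 -0.38 0 0 0 0;2.17 -0.38 0 -0.6 -3.9 0;2.17 -0.38 0 -1.3 -7.9 0;2.17 -0.38 0 -1.9 -11.8 0;2.17 -0.38 0 -2.5 -15.8 0"

```text
time: 13.38
tool_pos: [539.7, -10.0, 3.4]
tcp_rot: [-89.8, -31.2, -9.5]
ft_force: [0.4, -0.4, 0.6]
finger_gap: 80.4
```

```bash
python3 - <<'E'
from h import *
s=readout.sense();print(s['time'],s['tool_pos'],w2s(s['tool_pos']),s['tcp_rot'],s['joint_pos'].round(1),s['ft_force'])
E
```

```text
13.3833 [539.69158835 -10.03181149   3.40437322] [-139.80360505   -0.38672975] [-89.79492803 -31.20969372  -9.53851392] [ -5.1 -11.  135.6  -5.1  24.3 -81.5] [ 0.35415107 -0.37967743  0.55338476]
```

move_arm:
  motion: "0.3 -0.05 0.1 -0.6 -3.5 0;0.6 -0.1 0.2 -1.2 -7.4 0;0.99 -0.17 0.2 -1.2 -7.4 0;1.38 -0.24 0.2 -1.2 -7.4 0;1.77 -0.31 0.2 -1.2 -7.4 0;2.17 -0.38 0.2 -1.2 -7.4 0;2.56 -0.45 0.2 -1.2 -7.4 0;2.86 -0.5 0.2 -1.2 -7.4 0;3.05 -0.54 0.2 -1.2 -7.4 0;3.05 -0.54 0.2 -1.2 -7.4 0"

```text
time: 14.22
tool_pos: [570.6, -15.6, 5.5]
tcp_rot: [-89.8, -38.5, -9.6]
ft_force: [-1.7, 0.6, -0.4]
finger_gap: 80.5
```

```bash
python3 - <<'E'
from h import *
s=readout.sense();print(s['time'],s['tool_pos'],w2s(s['tool_pos']),s['tcp_rot'],s['joint_pos'].round(1),s['ft_force'])
t=snap('top','top10.png');d=snap('side','side10.png')
o=np.hstack([cv2.resize(t['image'][140:260,210:330],(400,400),interpolation=cv2.INTER_CUBIC),cv2.resize(d['image'][210:330,190:310],(400,400),interpolation=cv2.INTER_CUBIC)])
cv2.imwrite('pics/c10.png',cv2.convertScaleAbs(o,alpha=1.4))
E
```

```text
14.2167 [570.57556762 -15.62878539   5.47937725] [-108.41695685   -0.54359592] [-89.75469619 -38.52169815  -9.58108552] [ -5.1  -8.  136.5 -11.2  13.3 -75.6] [-1.70510061  0.56772421 -0.41840958]
```

View pics/c10.png

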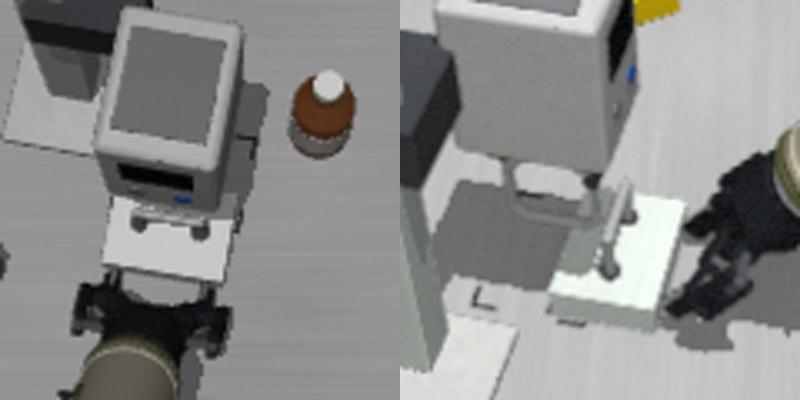

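```bash
python3 - <<'E'
from h import *
import h as H
H.st=np.array([674.5,-33.2,np.radians(-8.8)])
T=snap('top');S=snap('side');k=400/120
for n,s,P,o in(('top',T,[(103,262),(225,281),(115,197),(242,208)],(210,140)),('side',S,[(288,200),(256,311),(154,293)],(190,210))):
    for p in toz(s,np.array(P,float)/k+o,34): print(n,w2s(p).round(1))
E
```

```text
top [-106.9   58.2]
top [-106.9  -60.9]
top [-41.6  57.9]
top [-33.1 -65.9]
side [-109.3  -56.8]
side [-108.8   64.4]
side [-23.4  63.3]
```

move_arm:
  motion: "0.3 -0.05 0 0 0 0;0.59 -0.1 0 0 0 0;0.89 -0.16 0 0 0 0;1.18 -0.21 0 0 0 0;1.48 -0.26 0 0 0 0;1.77 -0.31 0 0 0 0;2.07 -0.36 0 0 0 0;2.36 -0.42 0 0 0 0;2.66 -0.47 0 0 0 0;2.96 -0.52 0 0 0 0"

```text
time: 15.25
tool_pos: [599.3, -20.6, 5.2]
tcp_rot: [-89.8, -38.5, -9.6]
ft_force: [-9.4, 2.4, 6.9]
finger_gap: 79.7
```

move_arm:
  motion: "0.3 -0.05 0 0 0 0;0.59 -0.1 0 0 0 0;0.84 -0.15 0 0 0 0;1.08 -0.19 0 0 0 0;1.33 -0.23 0 0 0 0;1.58 -0.28 0 0 0 0;1.77 -0.31 0 0 0 0;1.97 -0.35 0 0 0 0;2.07 -0.36 0 0 0 0;2.07 -0.36 0 0 0 0"

```text
time: 16.08
tool_pos: [620.0, -24.2, 5.2]
tcp_rot: [-89.8, -38.5, -9.6]
ft_force: [-4.7, 0.7, 3.3]
finger_gap: 79.8
```

```bash
python3 - <<'E'
from h import *
s=readout.sense();print(s['time'],s['tool_pos'],w2s(s['tool_pos']),s['tcp_rot'],s['ft_force'],s['joint_pos'].round(1))
E
```

```text
16.0833 [620.04983012 -24.18963433   5.22794014] [-58.20770513  -0.39585979] [-89.76438017 -38.4916815   -9.55968083] [-4.72744007  0.72843088  3.33755916] [ -5.7   0.3 128.8  -9.9  12.7 -77.3]
```

move_arm:
  motion: "0.2 -0.03 0 0 0 0;0.39 -0.07 0 0 0 0;0.59 -0.1 0 0 0 0;0.74 -0.13 0 0 0 0;0.89 -0.16 0 0 0 0;1.0 -0.18 0 0 0 0;1.1 -0.19 0 0 0 0;1.1 -0.19 0 0 0 0"

```text
time: 16.75
tool_pos: [630.9, -26.1, 5.0]
tcp_rot: [-89.8, -38.5, -9.6]
ft_force: [-4.0, 0.3, 2.3]
finger_gap: 79.9
```

```bash
python3 - <<'E'
from h import *
s=readout.sense();print(s['time'],s['tool_pos'],w2s(s['tool_pos']),s['tcp_rot'],s['ft_force'])
t=snap('top','top12.png');d=snap('side','side12.png')
o=np.hstack([cv2.resize(t['image'][170:245,220:295],(390,390),interpolation=cv2.INTER_CUBIC),cv2.resize(d['image'][235:315,195:275],(400,400),interpolation=cv2.INTER_CUBIC)[:390]])
cv2.imwrite('pics/c12.png',cv2.convertScaleAbs(o,alpha=1.4))
E
```

```text
16.75 [630.87163862 -26.0567168    5.0110421 ] [-47.22607895  -0.35814318] [-89.76239962 -38.46991217  -9.56340505] [-3.99749252  0.30113259  2.26812415]
```

View pics/c12.png

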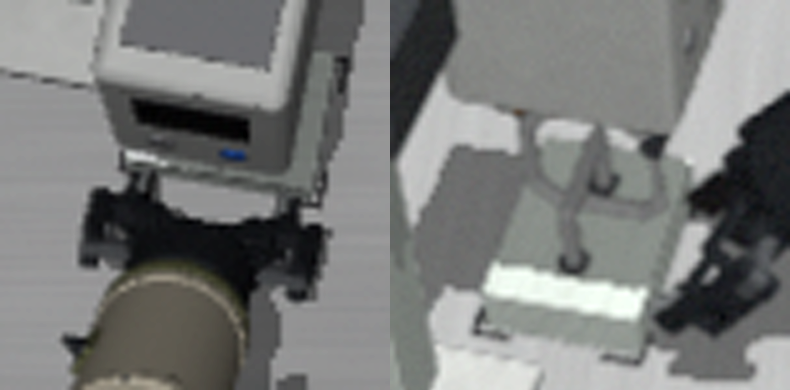

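```bash
python3 - <<'E'
from h import *
S=snap('side');T=snap('top')
f=lambda P:(np.array(P,float)-[390,0])/5+[195,235]
for n,P,z in(('marks L back,front',[(474,329),(642,360)],0),('block top L back,front',[(486,262),(651,292)],34),('block bottom',[(482,311),(641,347)],0)):
    print(n,[w2s(p).round(1).tolist() for p in toz(S,f(P),z)])
P=np.array([(122,165),(312,203)],float)/5.2+[220,170]
print('top near?',[w2s(p).round(1).tolist() for p in toz(T,P,0)])
# block near edge profile between fingers, column through (215,*) of crop
g=cv2.cvtColor(T['image'],cv2.COLOR_BGR2GRAY)
for u in (255,260,265): print(u,g[200:216,u])
E
```

```text
marks L back,front [[46.2, 62.9], [-51.4, 62.6]]
block top L back,front [[42.6, 41.4], [-52.6, 41.4]]
block bottom [[46.0, 49.8], [-48.4, 54.1]]
top near? [[-47.6, 63.1], [-50.6, -60.9]]
255 [ 62  84  86  62  75 105 106 104 105 104  99  47  10  13  13  12]
260 [ 53  61  82  54  62  84 105 105 105 105 106 101  79  12  11  11]
265 [ 24  53  63  82  48  63  92 104 105 105 106 103 102  15  11  12]
```

```bash
python3 - <<'E'
from h import *
S=snap('side')
f=lambda P:(np.array(P,float)-[390,0])/5+[195,235]
print([w2s(p).round(1).tolist() for p in toz(S,f([(483,290),(647,318)]),34)])
for X in(-3,0,3): print(X,(proj(S,[[*s2w(X+a-2.5,60-1.8),z] for a,z in((45,34),(-45,34),(45,0),(-45,0))])-[195,235])@(np.eye(2)*5)+[390,0])
E
```

```text
[[37.8, 60.5], [-55.4, 59.1]]
-3 [[481.51390711 286.20316278]
 [638.75083401 315.12360243]
 [488.09941702 324.59760228]
 [642.54567386 353.49127452]]
0 [[476.35422585 285.2466461 ]
 [633.43476631 314.15302182]
 [483.02937463 323.64121233]
 [637.32573617 352.5223027 ]]
3 [[471.19990623 284.29064469]
 [628.12376094 313.18286397]
 [477.96447176 322.68528835]
 [632.11065053 351.55370423]]
```

```bash
python3 - <<'E'
from h import *
S=snap('side')
g=cv2.cvtColor(S['image'],cv2.COLOR_BGR2GRAY)
print('cols',list(range(210,250)))
for r_ in range(286,309): print(r_,*g[r_,210:250])
E
```

```text
cols [210, 211, 212, 213, 214, 215, 216, 217, 218, 219, 220, 221, 222, 223, 224, 225, 226, 227, 228, 229, 230, 231, 232, 233, 234, 235, 236, 237, 238, 239, 240, 241, 242, 243, 244, 245, 246, 247, 248, 249]
286 80 79 79 78 79 80 89 99 100 99 100 101 102 100 99 98 98 100 82 55 68 80 74 54 53 85 100 99 99 100 99 99 100 100 100 102 101 102 90 86
287 80 80 79 78 79 110 126 97 98 99 100 101 99 100 99 99 97 99 76 39 62 74 67 48 57 90 99 100 102 100 101 98 101 100 100 102 101 101 89 85
288 78 80 82 80 92 141 165 142 143 143 143 141 140 126 98 97 97 99 81 41 46 53 51 40 70 93 100 100 101 100 101 99 99 99 102 101 100 98 92 87
289 81 81 79 78 116 163 174 175 177 177 177 177 177 162 140 138 140 122 92 72 49 37 45 65 89 99 100 99 101 101 99 100 101 101 101 100 98 90 84 87
290 79 80 80 80 127 177 173 176 177 176 178 176 176 178 175 174 176 161 141 135 128 123 104 92 100 99 100 100 99 99 98 100 101 102 101 100 101 89 85 87
291 79 80 78 97 142 174 174 177 176 178 175 177 177 176 175 175 177 176 175 174 173 174 158 140 141 139 139 142 140 120 98 99 101 102 100 99 99 96 89 90
292 78 81 80 120 168 172 
[... 1968 characters left out ...]
127 121 113 117 110 110 107 105 105 105 106 83 90 113 97 79
305 156 144 135 129 133 139 140 138 136 138 140 141 142 143 141 137 136 137 138 138 139 138 137 136 136 131 131 122 107 111 117 120 117 113 104 76 104 139 130 118
306 161 156 152 152 156 151 141 131 123 131 139 140 141 142 140 138 138 138 135 137 140 136 137 137 136 137 126 89 68 78 83 92 95 101 91 79 117 139 137 141
307 162 161 160 160 159 158 154 149 149 156 155 146 137 128 131 138 138 139 137 138 138 137 138 137 134 137 133 117 113 111 97 85 79 73 60 96 133 138 141 141
308 160 160 161 158 157 157 156 158 158 162 161 156 151 151 147 134 138 138 139 139 139 136 137 137 135 138 141 141 139 140 133 125 121 113 109 125 138 138 140 141
```

```bash
python3 - <<'E'
from h import *
S=snap('side')
for n,P,z in(('mark b,f',[(211.7,301.3),(244.7,307.5)],0),('bottom',[(213.5,300),(244.7,305)],0),('top',[(212.9,292.8),(245.6,298.8)],34)):
    print(n,[w2s(p).round(1).tolist() for p in toz(S,P,z)])
E
```

```text
mark b,f [[45.9, 64.6], [-50.0, 64.6]]
bottom [[42.5, 59.2], [-47.7, 56.4]]
top [[39.9, 60.3], [-53.5, 60.2]]
```

move_arm:
  motion: "0.08 -0.01 0 0 0 0;0.15 -0.03 0 0 0 0;0.15 -0.03 0 0 0 0;0.15 -0.03 0 0 0 0;-0.3 0.05 0 0 0 0;-1.5 0.26 0 0 0 0;-3 0.5 0.5 0 0 0;-4.5 0.8 1.5 0 0 0;-4.5 0.8 1.5 0 0 0"

```text
time: 17.85
tool_pos: [584.4, -17.8, 20.4]
tcp_rot: [-89.8, -38.5, -9.6]
ft_force: [0.2, -0.0, -0.9]
finger_gap: 80.0
```

move_arm:
  motion: "-1 0.2 2 0.6 3.5 0;-2 0.4 4 1.2 6.9 0;-3 0.5 6 1.8 10.4 0;-4 0.7 9 2.5 14 0;-5 0.9 12 2.5 14 0;-5 0.9 14 2.5 14 0;-5 0.9 14 2.5 14 0;-5 0.9 14 2.5 14 0"

```text
time: 18.52
tool_pos: [537.8, -9.5, 162.5]
tcp_rot: [-89.6, -24.6, -9.7]
ft_force: [-1.1, -0.7, 0.2]
finger_gap: 80.2
```

```bash
python3 - <<'E'
from h import *
s=readout.sense();print(s['time'],s['tool_pos'],s['joint_pos'].round(1),s['ft_force'])
S=snap('side','side13.png');T=snap('top','top13.png');g=cv2.cvtColor(S['image'],cv2.COLOR_BGR2GRAY)
for r_ in range(294,308): print(r_,*g[r_,208:250])
print('gate region')
for r_ in range(258,282,2): print(r_,*g[r_,232:256])
t=cv2.cvtColor(T['image'],cv2.COLOR_BGR2GRAY)
print('top near edge')
for r_ in range(196,212): print(r_,*t[r_,240:286:1])
E
```

```text
18.5167 [537.76698557  -9.49165449 162.53259143] [ -5.6 -23.6 124.2  -1.6  54.9 -85.4] [-1.10133603 -0.66489739  0.16993564]
294 138 140 142 141 130 106 112 126 136 146 149 145 151 163 169 172 174 174 172 171 169 171 170 174 174 174 175 176 177 174 173 175 176 177 176 176 175 136 86 85 110 132
295 138 140 140 139 131 111 108 107 106 104 104 108 117 130 139 145 147 145 153 161 170 172 174 173 173 175 175 177 175 174 173 175 176 177 177 176 165 125 88 89 116 136
296 141 141 142 141 123 89 107 107 105 102 106 104 107 103 103 104 106 108 116 130 141 144 147 150 156 168 177 179 175 172 174 177 176 176 175 176 144 97 87 99 124 136
297 140 142 141 136 104 67 106 106 102 105 106 104 105 105 104 107 105 103 102 103 105 104 106 111 122 137 150 150 147 152 161 171 178 180 178 175 135 86 87 112 131 136
298 141 142 142 124 65 65 105 104 106 104 104 104 104 105 105 104 105 104 100 105 106 105 105 108 108 107 104 101 104 116 129 140 151 151 150 147 118 87 88 116 135 136
299 140 141 141 119 34 69 102 104 103 101 102 104 103 102 102 104 101 104 104 104 105 103 105 107 106 103 101 104 106 107 106 105 
[... 4243 characters left out ...]
05 105 105 104 104 104 104 104 104 104 103 104 104 104 104 104 103 104 104 104 104 105 104 105 105 106 106 60 37 61 80 70 98 54 100 106 106 106
209 106 106 106 106 107 105 105 105 105 105 105 104 104 104 103 103 104 104 104 103 104 104 104 104 104 104 104 104 105 105 105 104 105 106 105 106 90 86 53 40 35 43 100 107 107 108
210 106 105 105 105 105 105 105 105 105 105 105 105 105 105 105 105 105 105 105 105 105 105 105 105 105 106 105 106 106 106 106 106 106 107 107 106 106 106 107 107 107 87 104 107 107 108
211 104 104 104 105 105 103 104 103 103 102 103 102 102 101 102 102 102 102 102 102 102 101 102 102 102 102 102 102 102 102 102 102 102 102 103 103 103 103 104 104 104 105 105 105 105 106
```

```bash
python3 - <<'E'
import cv2
t=cv2.imread('pics/top13.png')[165:240,210:300];s=cv2.imread('pics/side13.png')[235:315,195:275]
import numpy as np
o=np.hstack([cv2.resize(t,(468,390),interpolation=3),cv2.resize(s,(330,390),interpolation=3)]) if 0 else np.hstack([cv2.resize(t,(410,342),interpolation=2),cv2.resize(s,(342,342),interpolation=2)])
cv2.imwrite('pics/c13.png',cv2.convertScaleAbs(o,alpha=1.5))
E
python3 - <<'E'
from h import *
a=cv2.imread('pics/side0.png',0);b=cv2.imread('pics/side13.png',0)
for n,(x,y,w,hh) in dict(dish=(316,291,36,30),knob=(250,330,26,28)).items():
    r_=cv2.matchTemplate(b[y-8:y+hh+8,x-8:x+w+8],a[y:y+hh,x:x+w],cv2.TM_CCOEFF_NORMED);print(n,cv2.minMaxLoc(r_)[1::2])
a=cv2.imread('pics/top0.png',0);b=cv2.imread('pics/top13.png',0);x,y,w,hh=296,158,24,30
print('bottle',cv2.minMaxLoc(cv2.matchTemplate(b[y-8:y+hh+8,x-8:x+w+8],a[y:y+hh,x:x+w],cv2.TM_CCOEFF_NORMED))[1::2])
print(r.hand_in())
E
```

```text
dish (0.5562489032745361, (8, 8))
knob (0.9990660548210144, (8, 8))
bottle (0.9998349547386169, (8, 8))
the job is handed in; nothing more can be done
None
```

I slid the aluminium block sideways and then forwards, pushing with two fingers and never lifting it. The bail's bar went through the hook's gate, and the block now stands on the marked spot. I let go, drew the arm clear and handed in at about 18.6 s. The wrist force readings I took stayed under about 12 N.

**Gate and hook:** the last picture I could view showed the bar inside the hook and the gate rod hanging from hinge to nose, so the gate is shut. I then nudged the block 1.5 mm more and withdrew. The picture limit was reached by then, so I checked that only in the pixel values, which still show the gate shut.

**Block position:** checks taken before the nudge disagreed by a few millimetres. Arm readings put the block about 1 mm short, and the side camera 0.6 to 5 mm short. The top camera afterwards put it within about 1 mm of centre. The estimates of its angle to the marks ranged from almost none to 2°, and the last one was about 1°.

**Bystanders:** the knob weight and bottle match their first pictures exactly. The dish's best match is also at its old place, but the match is weak (0.56), probably because of the arm or its shadow. The arm never came down over the dish.

**Snag on the way:** with the tool leant back behind the block, joint 3 reached the end of its range and the arm drifted forward. I raised it and used less lean until the block had moved forward. Nothing was touched.

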